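Lock a collar into the welding fixture

ROBOT

A 6-joint arm with a two-finger parallel gripper is mounted at the origin on the work surface. World frame = base frame: x ahead of the robot, y to its left, z up, the work surface at z = 0. Lengths are in m, angles in rad, forces in N, time in s.
With the tool pointing down it reaches from about 0.425 to 1.125 m from the base axis. Payload 14.9 kg.
Tool frame: the origin (TCP) lies midway between the tips of the shut fingers; the grasp point (between the pads) lies ctrl.pinch_z behind it (ctrl.pinch_z is the distance from the TCP to the grasp point, in m); z points along the fingers, y is the line along which they close (so a half turn about z gives the same grasp; the last joint's range is limited). The gripper opens to 91 mm and grips with 3 to 60 N. Pads are 32 mm wide; open, the fingers measure 118 mm over their backs; the gripper's body (76 mm by 178 mm) begins 60 mm behind the grasp point.
Start: joints at [1.235, 0.379, 1.734, -0, 1.028, -0.033], TCP at [0.209, 0.668, 0.182] pointing down, gripper open.
Joint ranges: [-2.77, 2.77], [-0.74, 2.19], [0, 2.66], [-1.06, 4.2], [0.31, 2.87], [-3.08, 3.08]. Speed limits (rad/s): [1.89, 1.89, 2.39, 3.14, 3.14, 3.14].

INTERFACE

Orientations are given as [roll, pitch, yaw] about the fixed x, y, z axes, in that order (R = Rz(yaw) Ry(pitch) Rx(roll)).
In Python, from rig import ctrl gives the robot as it stands.
- The arm moves only by the tool arm_command, never from a script. Its arguments are lists of equal length, an entry for each row: "xyz": the shift along the tool's x, y, z in mm, a list of three; "rotation": the turn, a rotation vector about the tool's x, y, z in rad, a list of three. In form: {"xyz": [[x, y, z], ...], "rotation": [[rx, ry, rz], ...]}. A call has 1 to 12 rows; each row is the pose to reach, as a shift and turn from the pose commanded when the call began, along the tool's axes at that moment; what a row does not reach only later rows make up. A row lasts 1/12 s, in which the tool goes at most 41.7 mm and 7.16 degrees, less where a joint would pass 70% of its speed; a pose out of reach is approached as far as the arm can. A call with a gripper value outside its range is refused whole. "jaw" is the opening, from 0 (shut) to 1 (fully open), set as the call begins (left out, the last holds). The fingers move at their own pace and stop on an object; "newtons" is the grip in N (left out, the last holds). Time passes only in rows, so rows that repeat a pose let the fingers close. It gives the time, the measured TCP pose, the force, the opening and the grip force at its end, in the units of the state.
- ctrl.get_obs(): the state, without advancing time (a new reading comes with each control period).
- ctrl.capture(name): name is "side" or "top"; returns a dict with "image" (384x512x3 uint8, red, green, blue), "fx", "fy", "cx", "cy" (pixels), "T" (4x4, takes a point from camera to world coordinates). Camera axes: x right, y down, z forward; pixel columns grow to the right and rows downward; lengths in m; the calibration is good to about 2 mm. A picture is of the moment at which its call begins. There is no depth.
- ctrl.close_job(): hands the job in; it is judged then, once.
Trained networks look in the newest picture that a camera, given by its name, has taken for a name from the list of things; names that differ only in an ending like _2 or _b are one class to them, and where a whole thing is asked for, a point or a joint stands for the part that bears it (a point fixed in the world has none). Each returns a list of dicts, best first, with "score" (0 to 1); they miss things now and then, are a little off and sometimes report something else, mostly with a low value. They report only what shows in the picture. A call takes as long as a camera call.
- ctrl.masks_of(camera, query): "pixels" (384x512 bool, what is visible of it) and "pixel" ([column, row] in pixels, amid what is visible of it).
- ctrl.spot_point(camera, query): "pixel" ([column, row] in pixels: a listed point, or the origin of a listed thing).
The state is a dict: "time": time; "q": joint angles; "dq": joint speeds; "effort": joint torques, N m; "position": TCP position; "eef_rot": TCP orientation; "contact_force": force on the tool from outside, world axes, zero at the start; "ft_torque": the same for the moment, N m; "width": opening from 0.0 (shut) to 1.0 (fully open); "grip_force": force on a finger pad.
Only numpy, scipy, OpenCV 4.12 (cv2) and the standard library are available. Lean on these libraries where they do the work, as an engineer would, in place of code of your own. Each camera call takes 0.05 s, during which the arm holds its last target. There are 200 camera calls.

TASK

Load the welding fixture: put the brass-coloured collar with the wide hole (not the steel one, not the solid slug) over the fixture's pin and push it down until the red sleeve under it is fully home. Then turn the yellow keeper arm by its black knob, all the way round over the collar to its stop, and let go.

Things in the scene. Friction and masses are not known exactly. Their poses are not given: they have to be found in the camera images.
- collar: Brass-coloured ring standing on the table, 50 mm outside diameter, 34 mm through hole, 40 mm high, 0.33 kg. Origin: centre of its underside, z up. Two look-alikes of the same outside size stand near it: a grey steel collar with an 18 mm hole too narrow for the pin, and a solid brass-coloured slug.
- fixture: Blue plate fixed to the table, 185 x 120 x 12 mm. Origin: on the pin's axis at table height; z up, x from the pin to the arm's upright hinge axis, 80 mm away (post 26 mm thick, top with the arm). Plate: x -65 to +120, y -60 to +60 mm. Steel pin 28 mm thick to 40 mm above the table, tapering to 10 mm at its tip, 56 mm high. A collar fully home has its underside at 18 and top at 58 mm.
- sleeve (a joint): Red ring around the pin's foot, 54 mm outside diameter, on which the collar stands. Metres: 0 raised (its top 30 mm above the table), 0.012 pushed down to its stop (top at 18 mm). About 9 N of friction: the collar's weight does not move it, and it stays where it is left.
- keeper (a joint): Yellow level arm, 24 mm wide, 62 to 74 mm above the table; passes over the collar only if that is pushed home. Upright round black knob, 20 mm thick, 120 mm from the hinge axis, 74 to 114 mm above the table. Radians, counter-clockwise from above: the arm points from the hinge at 1.396 + value from the fixture's x; 0 open, 1.745 closed stop, over the pin. 0.2 N m friction; stays where left.

How it is judged:
On the way:
1. the collar is on the pin, upright, pushed down with the sleeve, while the keeper arm is still off it (horizontal distance between collar and fixture below 0.01 m and angle between collar's own z axis and vertical below 0.17 rad and z of collar in the frame of fixture below 0.023 m and value of joint sleeve above 0.008 m and value of joint keeper below 1.2 rad), for 0.2 s.
At the end, for the whole second after the job is handed in: The wide-holed brass-coloured collar rests upright (10 degrees) on the pin, within 10 mm of its axis, underside below 23 mm over the table, the sleeve pushed down more than 8 of its 12 mm; the keeper arm lies over it, within 10 degrees of its stop (above 1.57 rad) (horizontal distance between collar and fixture below 0.01 m and angle between collar's own z axis and vertical below 0.17 rad and z of collar in the frame of fixture below 0.023 m and value of joint sleeve above 0.008 m and value of joint keeper above 1.57 rad and linear speed of collar below 0.02 m/s); the robot touches nothing.
It also fails if it takes over 64 s, if anything falls off the work surface, if the arm or the gripper's body presses on something with over 40 N, if the wrist force passes 120 N, or if a joint passes its speed limit or range.

## Working session

There is one attempt and no reset: what is moved stays moved. The work goes in short steps, Python scripts to look and compute and a tool call to move; the robot and the scene stay as the last step left them, time stands still between calls to the robot, and variables do not carry over. Pictures are saved under pics/ and viewed, at most 10 in all, crops included, and the job is handed in when it is done.

Besides the shell and the picture viewer there is one more tool, called after "Emit:" as name(argument=value, ...), one argument or row to a line, values as JSON. arm_command: Moves the arm, as the interface text tells. Its arguments: {"type":"object","properties":{"xyz":{"type":"array"},"rotation":{"type":"array"},"jaw":{"type":"number"},"newtons":{"type":"number"}},"required":["xyz","rotation"]}

```bash
mkdir -p pics; ls
cat > h.py <<'E'
import numpy as np, cv2
from rig import ctrl
def ray(c,p):
    T=np.array(c["T"]); d=T[:3,:3]@np.array([(p[0]-c["cx"])/c["fx"],(p[1]-c["cy"])/c["fy"],1.]); return T[:3,3],d
def onz(c,p,z):
    o,d=ray(c,p); return o+d*(z-o[2])/d[2]
def proj(c,P):
    T=np.array(c["T"]); q=T[:3,:3].T@(np.array(P)-T[:3,3]); return np.array([c["fx"]*q[0]/q[2]+c["cx"],c["fy"]*q[1]/q[2]+c["cy"]])
E
python3 - <<'E'
from h import *
ims=[]
for n in("top","side"):
    c=ctrl.capture(n); cv2.imwrite(f"pics/{n}0.png",c["image"][:,:,::-1]); print(n,np.round(c["T"],3).tolist(),c["fx"])
    for q in("collar","fixture","sleeve","keeper"):
        for r in ctrl.spot_point(n,q)[:3]: print(" spot",q,np.round(r["pixel"]),round(r["score"],2),np.round(onz(c,r["pixel"],0),3))
        for r in ctrl.masks_of(n,q)[:3]: print(" mask",q,np.round(r["pixel"]),round(r["score"],2),r["pixels"].sum())
print(ctrl.get_obs(),ctrl.pinch_z)
E
```

```text
pics
top [[-0.012, -0.987, 0.162, 0.418], [-1.0, 0.008, -0.021, -0.137], [0.02, -0.162, -0.987, 0.773], [0.0, 0.0, 0.0, 1.0]] 360.4400788824938
 spot collar [305. 172.] 0.66 [ 0.588 -0.255  0.   ]
 mask collar [311. 164.] 0.75 383
 mask collar [211. 196.] 0.25 311
 mask fixture [201. 184.] 0.83 5476Traceback (most recent call last):
  File "<stdin>", line 6, in <module>
ValueError: it knows: collar, fixture
```

View pics/top0.png

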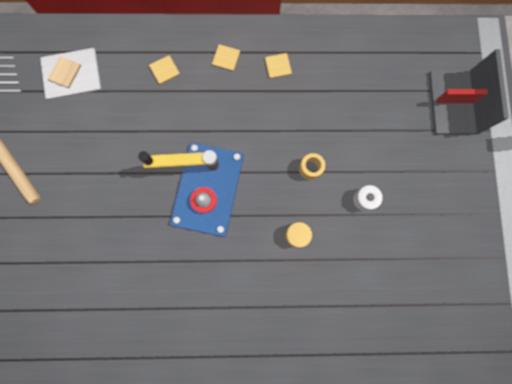

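The top view shows the wide brass collar at (312,166), the steel one at (369,197) and the slug at (299,235). The pin with its red sleeve is at (204,200), the hinge post at (210,158) and the black knob at (146,158).

Run:
```python
from h import *
for n in("top","side"):
    c=ctrl.capture(n); im=c["image"]; cv2.imwrite(f"pics/{n}0.png",im[:,:,::-1]); 
    if n=="side": print(n,np.round(c["T"],3).tolist(),c["fx"])
    for q in("collar","fixture"):
        for r in ctrl.spot_point(n,q)[:3]: print(" spot",q,np.round(r["pixel"],1),round(r["score"],2),np.round(onz(c,r["pixel"],0),3))
        for r in ctrl.masks_of(n,q)[:3]: print(" mask",q,np.round(r["pixel"]),round(r["score"],2),r["pixels"].sum())
    hsv=cv2.cvtColor(im,cv2.COLOR_RGB2HSV)
    for nm,lo,hi in(("yel",(15,130,120),(35,255,255)),("red",(0,150,80),(8,255,255)),("blue",(95,120,40),(125,255,255))):
        k,l,s,ce=cv2.connectedComponentsWithStats(cv2.inRange(hsv,lo,hi))
        for i in range(1,k):
            if s[i,4]>60: print(" ",nm,s[i].tolist(),np.round(ce[i],1))
    if n=="top":
        m=cv2.inRange(hsv,(95,120,40),(125,255,255)); m=cv2.morphologyEx(m,cv2.MORPH_CLOSE,np.ones((7,7)))
        co=max(cv2.findContours(m,0,1)[0],key=cv2.contourArea)
        P=np.array([onz(c,p[0],.012)[:2] for p in co],np.float32); r=cv2.minAreaRect(P);print(r,cv2.boxPoints(r))
    cv2.imwrite(f"pics/{n}0b.png",cv2.resize(im[:,:,::-1],(800,600)))
print({k:np.round(v,3).tolist() for k,v in ctrl.get_obs().items()},ctrl.pinch_z)
```

```text
spot collar [308.3 170.7] 0.9 [ 0.592 -0.263  0.   ]
 mask collar [312. 163.] 0.75 402
 spot fixture [202.6 201.8] 0.98 [ 0.525 -0.032  0.   ]
 mask fixture [201. 186.] 0.58 5243
 mask fixture [178. 158.] 0.57 962
  yel [144, 154, 61, 14, 621] [174.4 160.2]
  red [25, 0, 256, 13, 3210] [155.5   5.9]
  red [437, 89, 50, 13, 481] [461.8  95.3]
  red [192, 189, 23, 23, 179] [203.7 200.1]
  blue [170, 145, 73, 91, 3183] [208.3 192.8]
((0.5519962310791016, -0.042084380984306335), (0.11862007528543472, 0.1822151392698288), 77.47998809814453) [[ 0.4501979  -0.08023369]
 [ 0.62808007 -0.1197344 ]
 [ 0.6537945  -0.00393507]
 [ 0.4759124   0.03556564]]
side [[0.929, -0.23, 0.292, 0.274], [-0.371, -0.579, 0.726, -0.823], [0.002, -0.783, -0.623, 0.641], [0.0, 0.0, 0.0, 1.0]] 422.538594349279
 spot collar [305.7 240.7] 0.95 [ 0.59  -0.268  0.   ]
 mask collar [306. 231.] 0.88 606
 spot fixture [240.1 183.9] 0.57 [ 0.526 -0.031  0.   ]
  yel [0, 0, 170, 91, 11979] [83.6 40.7]
  yel [168, 0, 104, 68, 6070] [219.7  29.7]
  yel [249, 133, 25, 26, 252] [261.3 143.7]
  yel [321, 134, 22, 13, 170] [331.6 140.3]
  yel [357, 158, 23, 13, 230] [367.9 164.5]
  yel [374, 184, 29, 18, 297] [388.3 192.9]
  yel [298, 218, 25, 29, 584] [310.  231.8]
  yel [227, 225, 24, 30, 603] [239.  239.7]
  red [341, 77, 171, 171, 12974] [444.4 145.6]
  red [232, 172, 20, 14, 123] [241.7 179.7]
  red [464, 305, 45, 44, 982] [483.9 328.4]
  blue [215, 166, 79, 36, 1558] [252.6 184.8]
{'time': 0.75, 'q': [1.235, 0.379, 1.734, -0.0, 1.029, -0.033], 'dq': [0.001, -0.0, -0.001, -0.0, -0.002, -0.001], 'effort': [0.005, -76.362, -43.471, 0.065, 0.039, 0.0], 'position': [0.209, 0.668, 0.182], 'eef_rot': [-3.142, 0.0, 2.839], 'contact_force': [0.86, 0.33, 0.095], 'ft_torque': [0.005, -0.014, 0.028], 'grip_force': 0.0, 'width': 1.001} 0.0188
```

View pics/side0b.png

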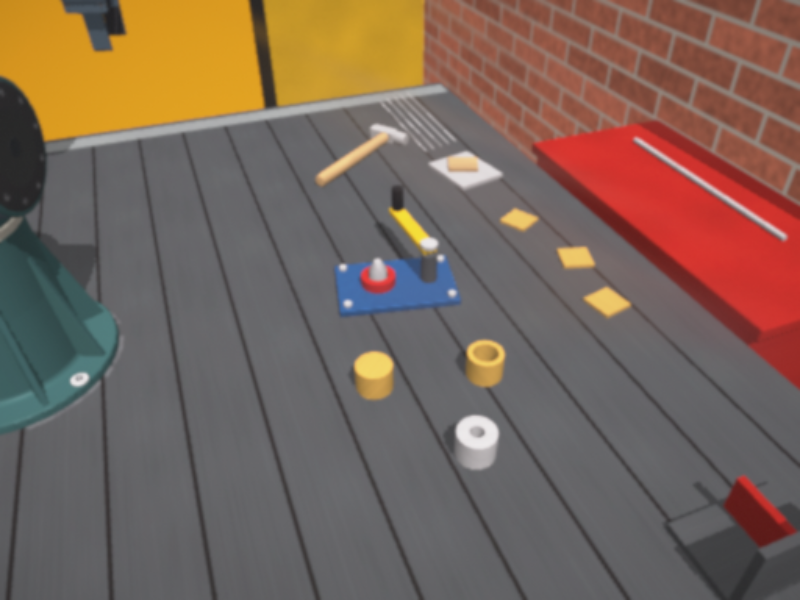

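The side view agrees: the wide-holed collar is at (485,362) in the 800x600 picture, the slug at (374,375), the steel collar at (476,442), the pin at (378,275) and the knob at (397,197). Next I refine the positions by fitting silhouettes.

```bash
cat >> h.py <<'E'
def cyl(c,x,y,z0,z1,r):
    a=np.linspace(0,2*np.pi,60); P=[proj(c,(x+r*np.cos(t),y+r*np.sin(t),z)) for z in(z0,z1) for t in a]
    h=cv2.convexHull(np.array(P,np.float32)); m=cv2.moments(h); return np.array([m["m10"],m["m01"]])/m["m00"]
def go(P,yaw):
    o=ctrl.get_obs(); p=o["position"]; y=o["eef_rot"][2]; d=np.array(P)-p
    dy=(yaw-y+np.pi)%(2*np.pi)-np.pi
    c,s=np.cos(y),np.sin(y); print("xyz mm",np.round(1000*np.array([c*d[0]+s*d[1],s*d[0]-c*d[1],-d[2]]),1),"rz",round(-dy,3))
E
python3 - <<'E'
from h import *
from scipy.optimize import least_squares as ls
C={}
for n in("top","side"):
    c=ctrl.capture(n); im=c["image"]; hsv=cv2.cvtColor(im,cv2.COLOR_RGB2HSV)
    y=cv2.inRange(hsv,(12,100,70),(38,255,255)); q=ctrl.masks_of(n,"collar")[0]
    k,l,s,ce=cv2.connectedComponentsWithStats(y)
    i=np.bincount(l[q["pixels"]&(l>0)]).argmax()
    co=max(cv2.findContours((l==i).astype(np.uint8),0,1)[0],key=cv2.contourArea); m=cv2.moments(cv2.convexHull(co)); g=np.array([m["m10"],m["m01"]])/m["m00"]
    gm=cv2.moments(cv2.convexHull(np.argwhere(q["pixels"])[:,::-1].astype(np.int32)));gm=np.array([gm["m10"],gm["m01"]])/gm["m00"]
    red=cv2.inRange(hsv,(0,120,60),(8,255,255))|cv2.inRange(hsv,(172,120,60),(180,255,255))
    k,l,s,ce=cv2.connectedComponentsWithStats(red); j=[i for i in range(k) if 60<s[i,4]<400][0]
    m=cv2.moments(cv2.convexHull(np.argwhere(l==j)[:,::-1].astype(np.int32))); r=np.array([m["m10"],m["m01"]])/m["m00"]
    C[n]=(c,g,r); print(n,g,gm,r,s[j])
    f=lambda v,G,z0,z1,R:cyl(c,*v,z0,z1,R)-G
    print(" collar",ls(f,[.59,-.26],args=(g,0,.04,.025)).x, "sleeve",ls(f,[.525,-.03],args=(r,.02,.03,.027)).x)
    if n=="top":
        dk=cv2.inRange(im,(0,0,0),(30,30,30)); k,l,s,ce=cv2.connectedComponentsWithStats(dk)
        for i in range(1,k):
            if s[i,4]>25 and 120<ce[i][0]<190 and 130<ce[i][1]<180: print("knob",s[i],ce[i],ls(f,[.64,.06],args=(ce[i],.074,.114,.01)).x)
        print("hinge",onz(c,(210,157.5),.08), "knobtop",onz(c,(146,158),.11))
        for yw in(-.2,-.22,-.24): 
            hx=np.array([.525,-.033])+.08*np.array([np.cos(yw),np.sin(yw)]);kn=hx+.12*np.array([np.cos(yw+1.396),np.sin(yw+1.396)]);print(yw,hx,kn,proj(c,(*hx,.074)),proj(c,(*kn,.114)))
cs=[C[n] for n in C]
print(ls(lambda v:np.hstack([cyl(c,*v,0,.04,.025)-g for c,g,r in cs]),[.59,-.26]).x,ls(lambda v:np.hstack([cyl(c,*v,.02,.03,.027)-r for c,g,r in cs]),[.525,-.03]).x)
go((.59,-.265,.15),2.923)
E
```

```text
top [311.70160727 165.9825297 ] [310.88900487 166.5       ] [203.09637306 199.78860104] [191 188  26  25 320]
 collar [ 0.59703233 -0.26655332] sleeve [ 0.52565856 -0.03621228]
hinge [ 0.60193912 -0.05591982  0.08      ] knobtop [0.59377398 0.06069025 0.11      ]
-0.2 [ 0.60340533 -0.04889355] [0.64733529 0.06277632] [206.81419646 157.58401842] [145.38260206 130.00967742]
-0.22 [ 0.6030718  -0.05045837] [0.64922622 0.06031062] [207.6003936  157.74167746] [146.73078212 129.04722809]
-0.24 [ 0.60270704 -0.05201621] [0.65106746 0.0578076 ] [208.38294742 157.91460157] [148.09635232 128.11078964]
side [309.92097348 231.85917419] [309.29163072 231.80672994] [288.41207349   3.81627297] [282   0  12  10  74]
 collar [ 0.59973943 -0.26566452] sleeve [1.25820986 1.30359982]
[ 0.59822922 -0.26644146] [0.64485898 0.07273538]
xyz mm [-642.2 -777.    31.6] rz -0.084
```

Emit:
arm_command(
  xyz=[
    [-465,-345,0],
    [-465,-345,0],
    [-465,-345,0],
    [-465,-345,0],
    [-465,-345,0],
    [-465,-345,0],
    [-465,-345,0],
    [-465,-345,0],
    [-465,-345,0],
    [-465,-345,0],
    [-465,-345,0],
    [-465,-345,0],
  ],
  rotation=[
    [0,0,-0.477],
    [0,0,-0.477],
    [0,0,-0.477],
    [0,0,-0.477],
    [0,0,-0.477],
    [0,0,-0.477],
    [0,0,-0.477],
    [0,0,-0.477],
    [0,0,-0.477],
    [0,0,-0.477],
    [0,0,-0.477],
    [0,0,-0.477],
  ],
  jaw=1,
  newtons=40,
)

```text
time: 1.95
position: [0.5041, 0.2622, 0.182]
eef_rot: [3.141, 0.001, -2.967]
contact_force: [0.6, 1.0, 0.2]
width: 1.001
grip_force: 0.0
```

Run:
```python
from h import *
go((.598,-.266,.15),3.316); print(ctrl.get_obs()["q"])
```

```text
xyz mm [  -0.9 -536.5   32. ] rz -0.0
[ 4.38603635e-01  1.72597952e-01  2.00357155e+00  1.09944405e-05
  9.64872001e-01 -1.30640524e+00]
```

Emit:
arm_command(
  xyz=[
    [-1,-536,0],
    [-1,-536,0],
    [-1,-536,0],
    [-1,-536,0],
    [-1,-536,0],
    [-1,-536,0],
    [-1,-536,0],
    [-1,-536,0],
    [-1,-536,0],
    [-1,-536,0],
    [-1,-536,0],
    [-1,-536,0],
  ],
  rotation=[
    [0,0,0],
    [0,0,0],
    [0,0,0],
    [0,0,0],
    [0,0,0],
    [0,0,0],
    [0,0,0],
    [0,0,0],
    [0,0,0],
    [0,0,0],
    [0,0,0],
    [0,0,0],
  ],
)

```text
time: 2.95
position: [0.5908, -0.2305, 0.1818]
eef_rot: [-3.141, 0.0, -2.968]
contact_force: [0.6, 0.7, 0.7]
width: 0.999
grip_force: 0.0
```

Run:
```python
from h import *
go((.598,-.266,.08),3.316)
c=ctrl.capture("side"); hsv=cv2.cvtColor(c["image"],cv2.COLOR_RGB2HSV)
red=cv2.inRange(hsv,(0,120,60),(8,255,255))|cv2.inRange(hsv,(172,120,60),(180,255,255)); red[:, :200]=0; red[:160]=0; red[210:]=0; red[:,300:]=0
m=cv2.moments(cv2.convexHull(np.argwhere(red>0)[:,::-1].astype(np.int32))); r=np.array([m["m10"],m["m01"]])/m["m00"]
from scipy.optimize import least_squares as ls
print(r,ls(lambda v:cyl(c,*v,.012,.03,.027)-r,[.525,-.03]).x)
```

```text
xyz mm [ -1.  -36.2 101.8] rz -0.0
[241.57477477 178.21021021] [ 0.5283375  -0.03682416]
```

Emit:
arm_command(
  xyz=[
    [-1,-36,0],
    [-1,-36,30],
    [-1,-36,60],
    [-1,-36,90],
    [-1,-36,110],
    [-1,-36,130],
    [-1,-36,145],
    [-1,-36,155],
    [-1,-36,163],
    [-1,-36,168],
    [-1,-36,168],
    [-1,-36,168],
  ],
  rotation=[
    [0,0,0],
    [0,0,0],
    [0,0,0],
    [0,0,0],
    [0,0,0],
    [0,0,0],
    [0,0,0],
    [0,0,0],
    [0,0,0],
    [0,0,0],
    [0,0,0],
    [0,0,0],
  ],
)

```text
time: 4.0
position: [0.5984, -0.2637, 0.0142]
eef_rot: [-3.141, 0.001, -2.967]
contact_force: [0.3, 0.2, 0.9]
width: 1.002
grip_force: 0.0
```

Emit:
arm_command(
  xyz=[
    [0,0,0],
    [0,0,0],
    [0,0,0],
    [0,0,0],
    [0,0,0],
    [0,0,0],
    [0,0,0],
    [0,0,0],
    [0,0,0],
    [0,0,0],
  ],
  rotation=[
    [0,0,0],
    [0,0,0],
    [0,0,0],
    [0,0,0],
    [0,0,0],
    [0,0,0],
    [0,0,0],
    [0,0,0],
    [0,0,0],
    [0,0,0],
  ],
  jaw=0,
  newtons=40,
)

```text
time: 4.83
position: [0.598, -0.2635, 0.0136]
eef_rot: [3.142, -0.0, -2.967]
contact_force: [0.2, -0.8, 0.6]
width: 0.302
grip_force: 0.0
```

Run:
```python
from h import *
c=ctrl.capture("side"); cv2.imwrite("pics/s1.png",cv2.resize(c["image"][130:310,190:430,::-1],(800,600)))
print({k:np.round(v,3).tolist() for k,v in ctrl.get_obs().items()})
```

```text
{'time': 4.883, 'q': [-0.451, 0.535, 1.876, -0.0, 0.731, -2.196], 'dq': [-0.001, -0.001, 0.001, -0.0, -0.001, 0.001], 'effort': [-0.004, -77.962, -32.625, -0.05, 0.042, 0.0], 'position': [0.598, -0.263, 0.014], 'eef_rot': [3.142, -0.0, -2.967], 'contact_force': [-0.263, -0.243, -0.831], 'ft_torque': [0.061, 0.027, 0.018], 'grip_force': 0.0, 'width': 0.255}
```

View pics/s1.png

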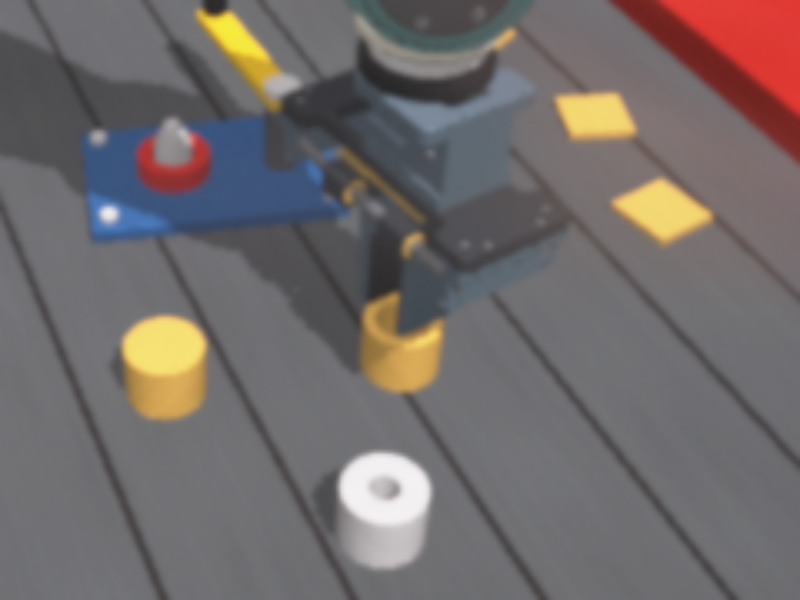

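Run:
```python
from h import *
c=ctrl.capture("side")
f=lambda p:np.round((np.array(p)-[190,130])/.3)
for P in[(.598,-.2635,.0136),(.598,-.2635,.04),(.598,-.2635,.0324),(.598,-.2635,.06),(.598,-.2635,.0924),(.598,-.266,.04),(.598,-.266,.0)]: print(P,f(proj(c,P)))
for z in(.014,.04,.05): print(z,onz(c,(190+.3*415,130+.3*330),z))
t=ctrl.capture("top"); cv2.imwrite("pics/t1.png",cv2.resize(t["image"][90:270,190:430,::-1],(800,600)))
```

```text
(0.598, -0.2635, 0.0136) [395. 345.]
(0.598, -0.2635, 0.04) [398. 315.]
(0.598, -0.2635, 0.0324) [397. 324.]
(0.598, -0.2635, 0.06) [400. 291.]
(0.598, -0.2635, 0.0924) [404. 251.]
(0.598, -0.266, 0.04) [400. 317.]
(0.598, -0.266, 0.0) [395. 363.]
0.014 [ 0.6159213 -0.2561756  0.014    ]
0.04 [ 0.60173843 -0.2797108   0.04      ]
0.05 [ 0.59628347 -0.2887628   0.05      ]
```

View pics/t1.png

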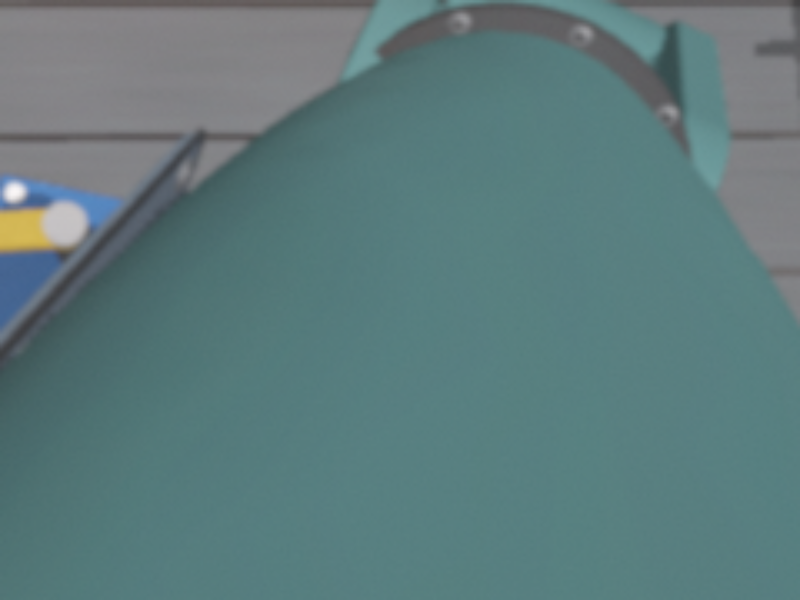

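The top view is fully blocked by the arm. In the side view the fingers closed at the collar without force, so I take a closer look.

Run:
```python
from h import *
c=ctrl.capture("side"); cv2.imwrite("pics/s2.png",cv2.resize(c["image"][180:255,265:365,::-1],(800,600),interpolation=cv2.INTER_CUBIC))
o=ctrl.get_obs(); print(o["width"],o["grip_force"],o["time"],o["contact_force"])
```

```text
0.1305680462898921 0.0 5.0333 [-0.21466805  0.45508256 -0.56305058]
```

View pics/s2.png

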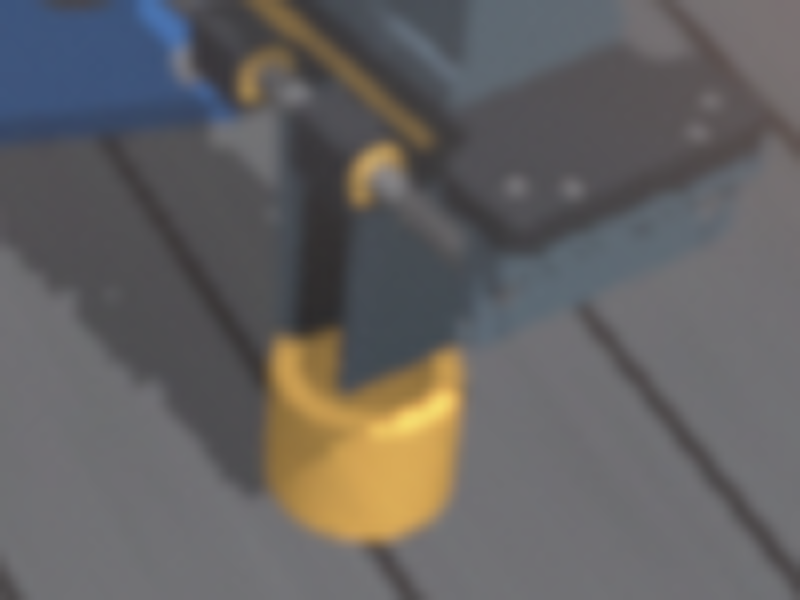

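The gripper sits about 30 mm higher than its z reading says. The visible fingertip edge, from (345,390) to (460,350), lies above the collar's rim, and x and y look right. I'll reopen and lower carefully while watching the force.

Emit:
arm_command(
  xyz=[
    [0,0,0],
    [0,0,0],
    [0,0,0],
    [0,0,0],
    [0,0,0],
    [0,0,0],
    [0,0,0],
    [0,0,0],
    [0,0,0],
    [0,0,0],
    [0,0,0],
    [0,0,0],
  ],
  rotation=[
    [0,0,0],
    [0,0,0],
    [0,0,0],
    [0,0,0],
    [0,0,0],
    [0,0,0],
    [0,0,0],
    [0,0,0],
    [0,0,0],
    [0,0,0],
    [0,0,0],
    [0,0,0],
  ],
  jaw=1,
)

```text
time: 6.03
position: [0.598, -0.2635, 0.0136]
eef_rot: [-3.142, -0.0, -2.967]
contact_force: [-0.6, 0.2, -0.4]
width: 0.968
grip_force: 0.0
```

Emit:
arm_command(
  xyz=[
    [0,0,2],
    [0,0,4],
    [0,0,6],
    [0,0,8],
    [0,0,10],
    [0,0,10],
  ],
  rotation=[
    [0,0,0],
    [0,0,0],
    [0,0,0],
    [0,0,0],
    [0,0,0],
    [0,0,0],
  ],
)

```text
time: 6.53
position: [0.5977, -0.2633, 0.0031]
eef_rot: [3.141, -0.001, -2.967]
contact_force: [-0.9, 0.5, -0.3]
width: 0.999
grip_force: 0.0
```

Run:
```python
from h import *
c=ctrl.capture("side"); cv2.imwrite("pics/s3.png",cv2.resize(c["image"][165:270,255:395,::-1],(800,600),interpolation=cv2.INTER_CUBIC))
o=ctrl.get_obs(); print(o["width"],o["position"],o["contact_force"])
```

```text
1.0003660641618215 [ 0.59779316 -0.26340456  0.00327717] [ 0.72182054 -0.96100598 -0.21416327]
```

View pics/s3.png

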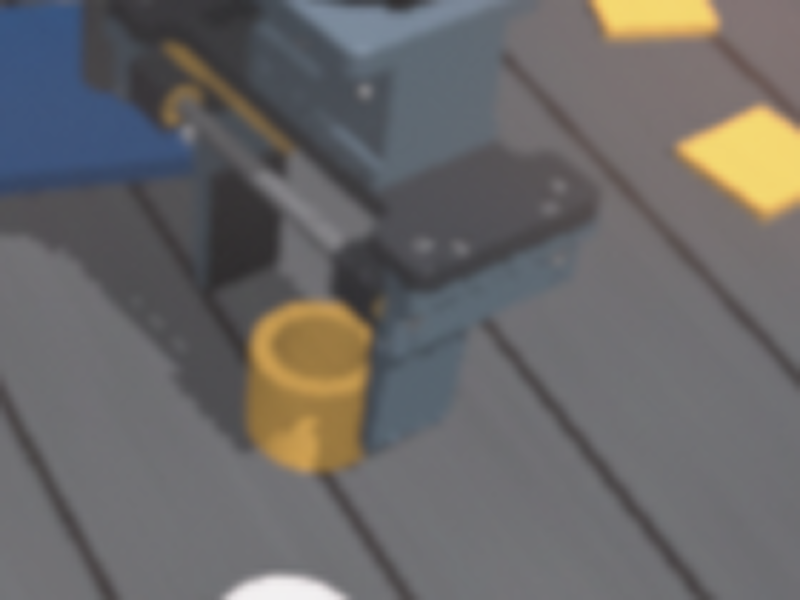

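Run:
```python
from h import *
c=ctrl.capture("side")
L=lambda a,b:(255+a/5.714,165+b/5.714)
for z in(.0,.01,.02,.03,.04):
    n=[onz(c,L(*p),z) for p in((365,455),(445,420))]; f=[onz(c,L(*p),z) for p in((210,290),(275,265))]
    u=np.array([-.173,.985,0]); N=sum(n)/2;F=sum(f)/2
    print(z,"near",N.round(3),"far",F.round(3),"sep",((F-N)@u).round(3),"widths",np.linalg.norm(n[0]-n[1]).round(3), "ctr",(N+u*.059).round(3),(F-u*.0455).round(3))
```

```text
0.0 near [ 0.629 -0.287  0.   ] far [ 0.611 -0.184  0.   ] sep 0.104 widths 0.036 ctr [ 0.618 -0.228  0.   ] [ 0.619 -0.229  0.   ]
0.01 near [ 0.623 -0.295  0.01 ] far [ 0.605 -0.194  0.01 ] sep 0.103 widths 0.036 ctr [ 0.613 -0.237  0.01 ] [ 0.613 -0.239  0.01 ]
0.02 near [ 0.618 -0.303  0.02 ] far [ 0.6   -0.204  0.02 ] sep 0.101 widths 0.035 ctr [ 0.607 -0.245  0.02 ] [ 0.608 -0.249  0.02 ]
0.03 near [ 0.612 -0.312  0.03 ] far [ 0.595 -0.214  0.03 ] sep 0.099 widths 0.035 ctr [ 0.602 -0.254  0.03 ] [ 0.603 -0.259  0.03 ]
0.04 near [ 0.606 -0.32   0.04 ] far [ 0.59  -0.224  0.04 ] sep 0.098 widths 0.034 ctr [ 0.596 -0.262  0.04 ] [ 0.598 -0.269  0.04 ]
```

Both fits agree on x and y with the true tip at z≈0.04, so the z reading is about 37 mm low. I lower further in steps, checking the force.

Emit:
arm_command(
  xyz=[
    [0,0,2],
    [0,0,4],
    [0,0,6],
    [0,0,8],
    [0,0,10],
    [0,0,10],
  ],
  rotation=[
    [0,0,0],
    [0,0,0],
    [0,0,0],
    [0,0,0],
    [0,0,0],
    [0,0,0],
  ],
)

```text
time: 7.13
position: [0.5977, -0.2633, -0.0069]
eef_rot: [3.141, -0.0, -2.967]
contact_force: [0.3, 0.7, -0.1]
width: 1.002
grip_force: 0.0
```

Run:
```python
from h import *
o=ctrl.get_obs(); print({k:np.round(o[k],4).tolist() for k in("q","position","eef_rot","contact_force","effort")})
print([a for a in dir(ctrl) if a[0]!="_"])
```

```text
{'q': [-0.4507, 0.5666, 1.8752, -0.0, 0.7004, -2.1957], 'position': [0.5977, -0.2633, -0.0069], 'eef_rot': [3.1413, -0.0005, -2.9673], 'contact_force': [0.3002, 0.6845, -0.0623], 'effort': [0.0012, -79.1561, -31.6902, -0.0484, -0.0497, -0.0007]}
['Unreachable', 'capture', 'close_job', 'get_obs', 'masks_of', 'pinch_z', 'spot_point']
```

Emit:
arm_command(
  xyz=[
    [0,0,2],
    [0,0,4],
    [0,0,6],
    [0,0,8],
    [0,0,10],
    [0,0,12],
    [0,0,12],
  ],
  rotation=[
    [0,0,0],
    [0,0,0],
    [0,0,0],
    [0,0,0],
    [0,0,0],
    [0,0,0],
    [0,0,0],
  ],
)

```text
time: 7.72
position: [0.5977, -0.2634, -0.0188]
eef_rot: [3.141, -0.0, -2.967]
contact_force: [-0.4, 0.2, -0.0]
width: 1.0
grip_force: 0.0
```

Run:
```python
from h import *
c=ctrl.capture("side"); cv2.imwrite("pics/s4.png",cv2.resize(c["image"][165:270,255:395,::-1],(800,600),interpolation=cv2.INTER_CUBIC))
```

```text
(no output)
```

View pics/s4.png

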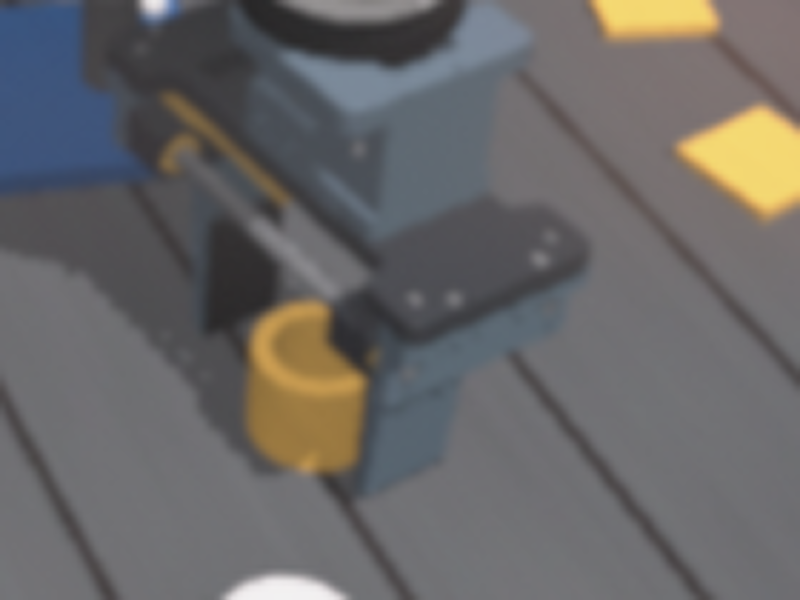

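The fingers now straddle the collar: the tip midpoint falls at about (311,386) and the collar axis at about (310,383). I close the jaws.

Emit:
arm_command(
  xyz=[
    [0,0,0],
    [0,0,0],
    [0,0,0],
    [0,0,0],
    [0,0,0],
    [0,0,0],
    [0,0,0],
    [0,0,0],
    [0,0,0],
    [0,0,0],
  ],
  rotation=[
    [0,0,0],
    [0,0,0],
    [0,0,0],
    [0,0,0],
    [0,0,0],
    [0,0,0],
    [0,0,0],
    [0,0,0],
    [0,0,0],
    [0,0,0],
  ],
  jaw=0,
  newtons=50,
)

```text
time: 8.6
position: [0.5981, -0.2636, -0.0183]
eef_rot: [-3.141, 0.0, -2.967]
contact_force: [0.4, -0.5, 1.2]
width: 0.543
grip_force: 50.0
```

Emit:
arm_command(
  xyz=[
    [0,0,-10],
    [0,0,-25],
    [0,0,-50],
    [0,0,-75],
    [0,0,-90],
    [0,0,-100],
    [0,0,-100],
    [0,0,-100],
  ],
  rotation=[
    [0,0,0],
    [0,0,0],
    [0,0,0],
    [0,0,0],
    [0,0,0],
    [0,0,0],
    [0,0,0],
    [0,0,0],
  ],
)

```text
time: 9.27
position: [0.5979, -0.2634, 0.0817]
eef_rot: [-3.141, 0.0, -2.967]
contact_force: [0.8, 0.0, -2.8]
width: 0.541
grip_force: 50.0
```

Run:
```python
from h import *
c=ctrl.capture("side"); cv2.imwrite("pics/s5.png",cv2.resize(c["image"][130:270,215:400,::-1],(793,600),interpolation=cv2.INTER_CUBIC))
o=ctrl.get_obs(); print(o["width"],o["grip_force"],o["position"],o["contact_force"])
q=[r for r in ctrl.masks_of("side","collar")]; print([(r["pixel"],r["score"],r["pixels"].sum()) for r in q],[(r["pixel"],r["score"]) for r in ctrl.spot_point("side","collar")])
# predicted origin pixel vs dz offset
p=o["position"]
for z in(.06,.07,.08,.09,.1,.11): print(z,proj(c,(p[0],p[1],z)))
go((.527,-.036,p[2]),3.316)
```

```text
0.539162210123701 49.99898996204138 [ 0.59736886 -0.2631812   0.08080058] [-0.55384419  0.25893348 -3.60801637]
[([308.5, 194.4], 0.98, np.int64(435))] [([308.6, 202.0], 0.75)]
0.06 [309.62117618 217.2197653 ]
0.07 [309.95400241 213.55783472]
0.08 [310.29170349 209.8422683 ]
0.09 [310.63438733 206.07187896]
0.1 [310.98216503 202.24544431]
0.11 [311.33515101 198.36170536]
xyz mm [ 29.7 235.8  -0.6] rz -0.0
```

View pics/s5.png

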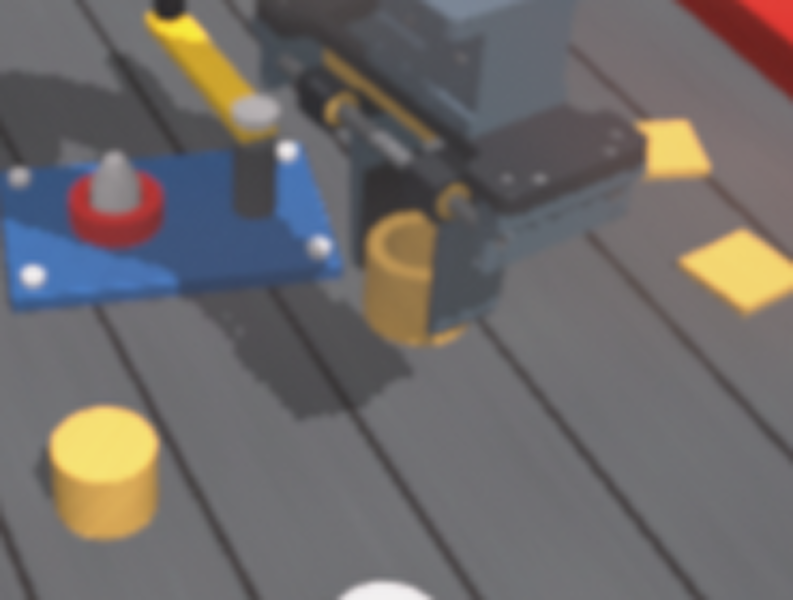

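Width 0.54 means 50 mm, so the collar is held by the fingers at about (415,270) in the crop and lifted clear. The pin is at (115,190). Next, over the pin.

Emit:
arm_command(
  xyz=[
    [5,40,0],
    [10,80,0],
    [15,118,0],
    [20,156,0],
    [24,188,0],
    [27,212,0],
    [29,228,0],
    [30,236,0],
    [30,236,0],
    [30,236,0],
  ],
  rotation=[
    [0,0,0],
    [0,0,0],
    [0,0,0],
    [0,0,0],
    [0,0,0],
    [0,0,0],
    [0,0,0],
    [0,0,0],
    [0,0,0],
    [0,0,0],
  ],
)

```text
time: 10.25
position: [0.5277, -0.0365, 0.0813]
eef_rot: [-3.142, -0.0, -2.967]
contact_force: [0.4, 0.5, -2.0]
width: 0.544
grip_force: 50.0
```

Run:
```python
from h import *
c=ctrl.capture("side"); cv2.imwrite("pics/s6.png",cv2.resize(c["image"][85:225,165:350,::-1],(793,600),interpolation=cv2.INTER_CUBIC))
o=ctrl.get_obs(); p=o["position"]; print(o["width"],p,o["contact_force"])
for n in("masks_of","spot_point"):print([(np.round(r["pixel"],1),r["score"]) for r in getattr(ctrl,n)("side","collar")])
L=lambda q:np.round((q-[165,85])*4.286)
for P in[(.527,-.036,.056),(.527,-.036,.1),(.527,-.036,.14)]: print(P,proj(c,P).round(1),L(proj(c,P)))
```

```text
0.5421788004555452 [ 0.52786351 -0.03692633  0.08142576] [ 0.04623147 -0.66894063 -1.98932872]
[(array([231.7, 144.2]), 0.69)]
[(array([240. , 150.9]), 0.84)]
(0.527, -0.036, 0.056) [240.5 166.3] [323. 348.]
(0.527, -0.036, 0.1) [239.8 150.8] [321. 282.]
(0.527, -0.036, 0.14) [239.2 136. ] [318. 219.]
```

View pics/s6.png

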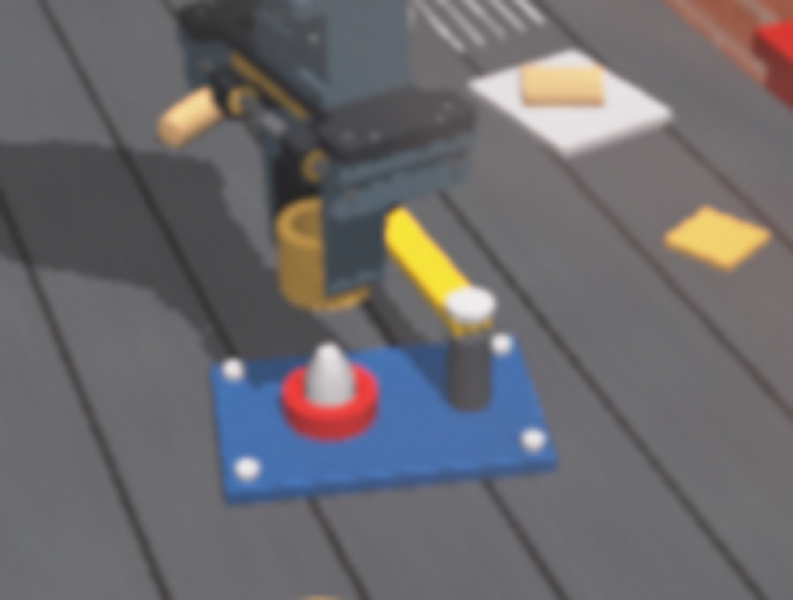

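The collar hangs at about (326,255) in the crop and the pin tip is at (330,345). The network's collar origin (240,151) matches the prediction, so I lower it onto the pin.

Emit:
arm_command(
  xyz=[
    [0,0,10],
    [0,0,20],
    [0,0,30],
    [0,0,38],
    [0,0,44],
    [0,0,48],
    [0,0,52],
    [0,0,55],
    [0,0,55],
  ],
  rotation=[
    [0,0,0],
    [0,0,0],
    [0,0,0],
    [0,0,0],
    [0,0,0],
    [0,0,0],
    [0,0,0],
    [0,0,0],
    [0,0,0],
  ],
)

```text
time: 11.15
position: [0.5274, -0.0362, 0.0262]
eef_rot: [3.141, -0.0, -2.967]
contact_force: [-0.4, -0.7, -3.1]
width: 0.543
grip_force: 50.0
```

Emit:
arm_command(
  xyz=[
    [0,0,2],
    [0,0,4],
    [0,0,6],
    [0,0,8],
    [0,0,10],
    [0,0,12],
    [0,0,12],
  ],
  rotation=[
    [0,0,0],
    [0,0,0],
    [0,0,0],
    [0,0,0],
    [0,0,0],
    [0,0,0],
    [0,0,0],
  ],
)

```text
time: 11.73
position: [0.5273, -0.0362, 0.0143]
eef_rot: [3.141, -0.0, -2.967]
contact_force: [-0.6, 0.6, -2.9]
width: 0.544
grip_force: 50.0
```

Bottom is now about 33 mm up with no lateral force. I push in small steps.

Emit:
arm_command(
  xyz=[
    [0,0,1],
    [0,0,2],
    [0,0,3],
    [0,0,4],
    [0,0,5],
    [0,0,6],
    [0,0,7],
    [0,0,8],
    [0,0,8],
  ],
  rotation=[
    [0,0,0],
    [0,0,0],
    [0,0,0],
    [0,0,0],
    [0,0,0],
    [0,0,0],
    [0,0,0],
    [0,0,0],
    [0,0,0],
  ],
)

```text
time: 12.48
position: [0.5277, -0.0363, 0.0068]
eef_rot: [-3.142, 0.0, -2.967]
contact_force: [-1.4, 0.8, 2.2]
width: 0.543
grip_force: 50.0
```

Emit:
arm_command(
  xyz=[
    [0,0,1],
    [0,0,2],
    [0,0,3],
    [0,0,4],
    [0,0,5],
    [0,0,5],
  ],
  rotation=[
    [0,0,0],
    [0,0,0],
    [0,0,0],
    [0,0,0],
    [0,0,0],
    [0,0,0],
  ],
)

```text
time: 12.98
position: [0.5277, -0.0363, 0.0018]
eef_rot: [-3.142, 0.0, -2.967]
contact_force: [-2.1, 0.3, 3.3]
width: 0.538
grip_force: 50.0
```

Emit:
arm_command(
  xyz=[
    [0,0,1],
    [0,0,2],
    [0,0,3],
    [0,0,3],
  ],
  rotation=[
    [0,0,0],
    [0,0,0],
    [0,0,0],
    [0,0,0],
  ],
)

```text
time: 13.32
position: [0.5279, -0.0363, -0.0006]
eef_rot: [3.142, -0.0, -2.967]
contact_force: [-6.2, 0.6, 19.4]
width: 0.541
grip_force: 50.0
```

Emit:
arm_command(
  xyz=[
    [0,0,1],
    [0,0,2],
    [0,0,2],
  ],
  rotation=[
    [0,0,0],
    [0,0,0],
    [0,0,0],
  ],
)

```text
time: 13.57
position: [0.5285, -0.0364, -0.0012]
eef_rot: [-3.141, 0.001, -2.968]
contact_force: [-15.6, 1.7, 49.1]
width: 0.543
grip_force: 50.1
```

It hit the stop: 49 N at the predicted height. I relax slightly, open and back up.

Emit:
arm_command(
  xyz=[
    [0,0,-2],
    [0,0,-2],
    [0,0,-2],
    [0,0,-2],
    [0,0,-2],
    [0,0,-2],
    [0,0,-2],
    [0,0,-2],
  ],
  rotation=[
    [0,0,0],
    [0,0,0],
    [0,0,0],
    [0,0,0],
    [0,0,0],
    [0,0,0],
    [0,0,0],
    [0,0,0],
  ],
  jaw=0.85,
)

```text
time: 14.23
position: [0.5275, -0.0362, -0.0015]
eef_rot: [3.142, -0.0, -2.967]
contact_force: [0.4, -0.6, -0.9]
width: 0.85
grip_force: 0.0
```

Emit:
arm_command(
  xyz=[
    [0,0,-10],
    [0,0,-30],
    [0,0,-60],
    [0,0,-90],
    [0,0,-120],
    [0,0,-140],
    [0,0,-150],
    [0,0,-150],
  ],
  rotation=[
    [0,0,0],
    [0,0,0],
    [0,0,0],
    [0,0,0],
    [0,0,0],
    [0,0,0],
    [0,0,0],
    [0,0,0],
  ],
)

```text
time: 14.9
position: [0.5288, -0.0364, 0.1511]
eef_rot: [-3.14, 0.004, -2.967]
contact_force: [0.8, -1.0, -0.3]
width: 0.849
grip_force: 0.0
```

Run:
```python
from h import *
c=ctrl.capture("side"); im=c["image"]; cv2.imwrite("pics/s7.png",cv2.resize(im[95:215,175:335,::-1],(800,600),interpolation=cv2.INTER_CUBIC))
print([(np.round(r["pixel"],1),r["score"]) for r in ctrl.spot_point("side","collar")]); print(ctrl.get_obs()["position"])
L=lambda q:np.round((q-[175,95])*5)
for P in[(.527,-.036,.018),(.527,-.036,.03),(.594,.061,.114),(.594,.061,.074),(.603,-.052,.074)]: print(P,proj(c,P).round(1),L(proj(c,P)))
```

```text
[(array([236.1, 176.9]), 0.81)]
[ 0.527162   -0.03621239  0.14811355]
(0.527, -0.036, 0.018) [241. 179.] [330. 420.]
(0.527, -0.036, 0.03) [240.8 175.1] [329. 400.]
(0.594, 0.061, 0.114) [252.1 121. ] [386. 130.]
(0.594, 0.061, 0.074) [252.4 134.8] [387. 199.]
(0.603, -0.052, 0.074) [272.5 156.9] [488. 310.]
```

View pics/s7.png

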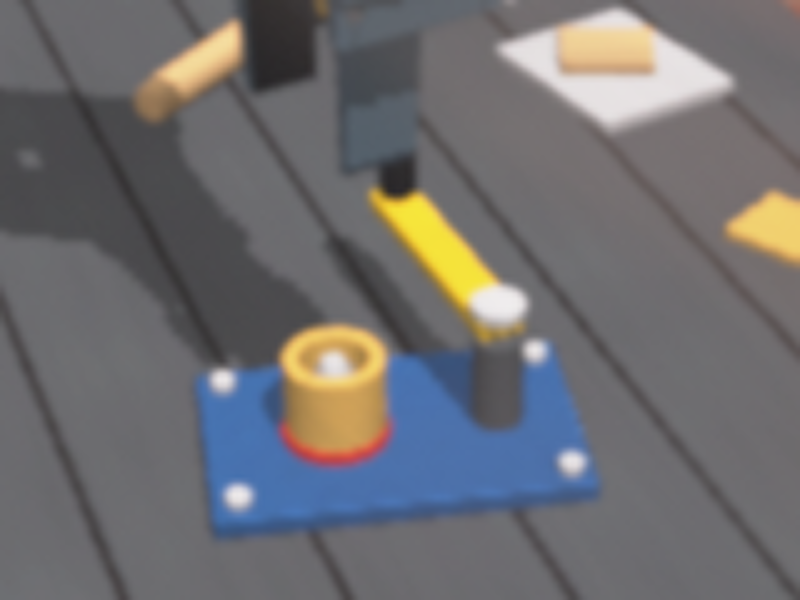

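The collar is seated: only a thin red rim shows at (335,450) and the pin tip is inside the hole at (333,360). The knob base is at (398,188). Its arm is already about 0.46 rad past open, at roughly 94° in the world. Now to the knob.

Run:
```python
from h import *
go((.595,.065,.148),1.64)
```

```text
xyz mm [-84.4  87.9   0.1] rz 1.676
```

Emit:
arm_command(
  xyz=[
    [-7,7,0],
    [-14,15,0],
    [-21,22,0],
    [-28,29,0],
    [-35,37,0],
    [-42,44,0],
    [-50,52,0],
    [-58,60,0],
    [-66,68,0],
    [-74,77,0],
    [-80,84,0],
    [-84,88,0],
  ],
  rotation=[
    [0,0,0.12],
    [0,0,0.24],
    [0,0,0.36],
    [0,0,0.48],
    [0,0,0.6],
    [0,0,0.72],
    [0,0,0.84],
    [0,0,0.96],
    [0,0,1.08],
    [0,0,1.2],
    [0,0,1.32],
    [0,0,1.44],
  ],
)

```text
time: 16.0
position: [0.5943, 0.0656, 0.1464]
eef_rot: [-3.139, -0.001, 1.87]
contact_force: [-0.2, 0.1, -0.1]
width: 0.855
grip_force: 0.0
```

Emit:
arm_command(
  xyz=[
    [0,0,0],
    [0,0,0],
    [0,0,0],
    [0,0,0],
  ],
  rotation=[
    [0,0,0.12],
    [0,0,0.236],
    [0,0,0.236],
    [0,0,0.236],
  ],
)

```text
time: 16.33
position: [0.5941, 0.0649, 0.147]
eef_rot: [-3.139, 0.0, 1.644]
contact_force: [-0.7, 0.7, 0.2]
width: 0.852
grip_force: 0.0
```

Run:
```python
from h import *
go((.595,.065,.051),1.64)
c=ctrl.capture("side"); cv2.imwrite("pics/s8.png",cv2.resize(c["image"][60:180,185:345,::-1],(800,600),interpolation=cv2.INTER_CUBIC))
```

```text
xyz mm [ 0.   0.9 96. ] rz 0.004
```

View pics/s8.png

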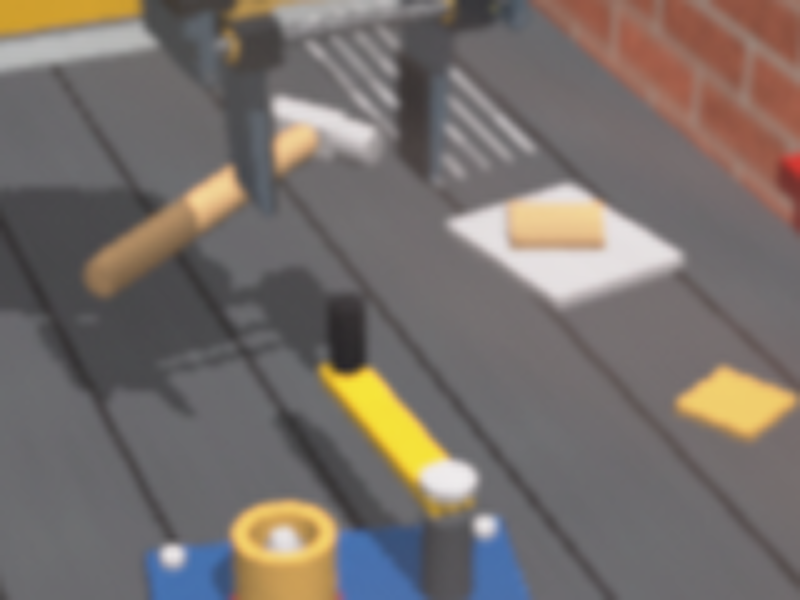

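The fingers straddle the knob column: the tip midpoint is at about (345,185) and the knob at (346,330). I lower and close gently.

Emit:
arm_command(
  xyz=[
    [0,0,15],
    [0,0,35],
    [0,0,55],
    [0,0,70],
    [0,0,82],
    [0,0,90],
    [0,0,96],
    [0,0,96],
  ],
  rotation=[
    [0,0,0],
    [0,0,0],
    [0,0,0],
    [0,0,0],
    [0,0,0],
    [0,0,0],
    [0,0,0],
    [0,0,0],
  ],
)

```text
time: 17.05
position: [0.5945, 0.0649, 0.0517]
eef_rot: [-3.14, 0.0, 1.641]
contact_force: [-0.3, -0.1, -0.2]
width: 0.849
grip_force: 0.0
```

Emit:
arm_command(
  xyz=[
    [0,0,0],
    [0,0,0],
    [0,0,0],
    [0,0,0],
    [0,0,0],
    [0,0,0],
    [0,0,0],
    [0,0,0],
    [0,0,0],
    [0,0,0],
    [0,0,0],
  ],
  rotation=[
    [0,0,0],
    [0,0,0],
    [0,0,0],
    [0,0,0],
    [0,0,0],
    [0,0,0],
    [0,0,0],
    [0,0,0],
    [0,0,0],
    [0,0,0],
    [0,0,0],
  ],
  jaw=0,
  newtons=8,
)

```text
time: 17.97
position: [0.5953, 0.065, 0.0528]
eef_rot: [3.141, -0.0, 1.64]
contact_force: [2.0, 2.0, -0.9]
width: 0.218
grip_force: 8.0
```

Run:
```python
from h import *
o=ctrl.get_obs(); p=np.array(o["position"]);y=o["eef_rot"][2]; print(p,y,o["width"],o["grip_force"],o["contact_force"])
c,s=np.cos(y),np.sin(y); h=np.array([.6035,-.0525]); r=.12
k0=np.arctan2(*(p[:2]-h)[::-1]); print("r,ang",np.hypot(*(p[:2]-h)),k0)
for i in range(1,17):
    d=1.28*i/16; d=d; a=k0+d; q=h+np.hypot(*(p[:2]-h))*np.array([np.cos(a),np.sin(a)])-p[:2]
    print(i,np.round([1000*(c*q[0]+s*q[1]),1000*(s*q[0]-c*q[1])],0),round(-d,2))
```

```text
[0.59533789 0.06502892 0.05276034] 1.6397223251993471 0.2181920188767472 7.999962195754051 [ 2.02433643  1.98608525 -0.86529203]
r,ang 0.11781199699147615 1.6401326569098658
1 [-0. -9.] -0.08
2 [ -2. -19.] -0.16
3 [ -3. -28.] -0.24
4 [ -6. -37.] -0.32
5 [ -9. -46.] -0.4
6 [-13. -54.] -0.48
7 [-18. -63.] -0.56
8 [-23. -70.] -0.64
9 [-29. -78.] -0.72
10 [-36. -84.] -0.8
11 [-43. -91.] -0.88
12 [-50. -96.] -0.96
13 [ -58. -102.] -1.04
14 [ -67. -106.] -1.12
15 [ -75. -110.] -1.2
16 [ -84. -113.] -1.28
```

The knob is gripped (width 20 mm). I sweep the arc.

Emit:
arm_command(
  xyz=[
    [0,-9,0],
    [-2,-19,0],
    [-3,-28,0],
    [-6,-37,0],
    [-9,-46,0],
    [-13,-54,0],
    [-18,-63,0],
    [-23,-70,0],
    [-29,-78,0],
    [-36,-84,0],
    [-43,-91,0],
    [-43,-91,0],
  ],
  rotation=[
    [0,0,-0.08],
    [0,0,-0.16],
    [0,0,-0.24],
    [0,0,-0.32],
    [0,0,-0.4],
    [0,0,-0.48],
    [0,0,-0.56],
    [0,0,-0.64],
    [0,0,-0.72],
    [0,0,-0.8],
    [0,0,-0.88],
    [0,0,-0.88],
  ],
)

```text
time: 18.97
position: [0.5068, 0.0148, 0.0528]
eef_rot: [3.142, 0.001, 2.524]
contact_force: [1.1, -1.6, -0.7]
width: 0.216
grip_force: 8.0
```

Run:
```python
from h import *
o=ctrl.get_obs(); p=np.array(o["position"]);y=o["eef_rot"][2]; print(p,y,o["width"],o["grip_force"],o["contact_force"])
c,s=np.cos(y),np.sin(y); h=np.array([.6035,-.0525])
k0=np.arctan2(*(p[:2]-h)[::-1]); print("r,ang",np.hypot(*(p[:2]-h)),k0)
for d in np.arange(.06,.6,.06):
    a=k0+d; q=h+np.hypot(*(p[:2]-h))*np.array([np.cos(a),np.sin(a)])-p[:2]
    print(np.round([1000*(c*q[0]+s*q[1]),1000*(s*q[0]-c*q[1])],0),round(-d,2),round(a,2))
```

```text
[0.50682214 0.0148348  0.05279036] 2.524290731057154 0.2162381696862372 7.998793199658394 [ 1.09157877 -1.59208317 -0.73087063]
r,ang 0.11781588585244297 2.5332287892697245
[-0. -7.] -0.06 2.59
[ -1. -14.] -0.12 2.65
[ -2. -21.] -0.18 2.71
[ -4. -28.] -0.24 2.77
[ -6. -35.] -0.3 2.83
[ -8. -41.] -0.36 2.89
[-11. -48.] -0.42 2.95
[-14. -54.] -0.48 3.01
[-17. -60.] -0.54 3.07
[-21. -66.] -0.6 3.13
```

Emit:
arm_command(
  xyz=[
    [0,-7,0],
    [-1,-14,0],
    [-2,-21,0],
    [-4,-28,0],
    [-6,-35,0],
    [-8,-41,0],
    [-9,-44,0],
    [-9,-44,0],
  ],
  rotation=[
    [0,0,-0.06],
    [0,0,-0.12],
    [0,0,-0.18],
    [0,0,-0.24],
    [0,0,-0.3],
    [0,0,-0.36],
    [0,0,-0.38],
    [0,0,-0.38],
  ],
)

```text
time: 19.63
position: [0.4887, -0.0256, 0.0527]
eef_rot: [-3.141, -0.0, 2.899]
contact_force: [-2.0, -1.4, 4.6]
width: 0.219
grip_force: 8.0
```

Emit:
arm_command(
  xyz=[
    [0,-1,0],
    [0,-2,0],
    [0,-3,0],
    [0,-3,0],
  ],
  rotation=[
    [0,0,0],
    [0,0,0],
    [0,0,0],
    [0,0,0],
  ],
)

```text
time: 19.97
position: [0.4882, -0.0278, 0.0527]
eef_rot: [3.141, -0.0, 2.899]
contact_force: [-1.6, 5.5, 4.5]
width: 0.218
grip_force: 8.0
```

Emit:
arm_command(
  xyz=[
    [0,-2,0],
    [0,-2,0],
    [0,-2,0],
  ],
  rotation=[
    [0,0,0],
    [0,0,0],
    [0,0,0],
  ],
)

```text
time: 20.22
position: [0.4879, -0.029, 0.0527]
eef_rot: [3.14, -0.0, 2.898]
contact_force: [-0.2, 16.9, 3.0]
width: 0.244
grip_force: 8.0
```

Emit:
arm_command(
  xyz=[
    [0,0,0],
    [0,0,0],
    [0,0,0],
    [0,0,0],
    [0,0,0],
    [0,0,0],
  ],
  rotation=[
    [0,0,0],
    [0,0,0],
    [0,0,0],
    [0,0,0],
    [0,0,0],
    [0,0,0],
  ],
  jaw=0.6,
)

```text
time: 20.72
position: [0.4877, -0.0301, 0.0526]
eef_rot: [-3.142, -0.0, 2.9]
contact_force: [-0.1, 0.6, 0.1]
width: 0.597
grip_force: 0.0
```

Emit:
arm_command(
  xyz=[
    [0,0,-10],
    [0,0,-30],
    [0,0,-60],
    [0,0,-90],
    [0,0,-120],
    [0,0,-140],
    [0,0,-150],
    [0,0,-150],
  ],
  rotation=[
    [0,0,0],
    [0,0,0],
    [0,0,0],
    [0,0,0],
    [0,0,0],
    [0,0,0],
    [0,0,0],
    [0,0,0],
  ],
)

```text
time: 21.38
position: [0.4889, -0.0302, 0.2051]
eef_rot: [3.141, 0.004, 2.9]
contact_force: [-1.6, -0.4, 0.4]
width: 0.6
grip_force: 0.0
```

Run:
```python
from h import *
c=ctrl.capture("side"); cv2.imwrite("pics/s9.png",cv2.resize(c["image"][95:215,175:335,::-1],(800,600),interpolation=cv2.INTER_CUBIC))
o=ctrl.get_obs(); print(o["position"],o["contact_force"],o["time"])
```

```text
[ 0.4880124  -0.03012566  0.20326688] [ 0.12956431  0.75607908 -1.51464476] 21.4333
```

View pics/s9.png

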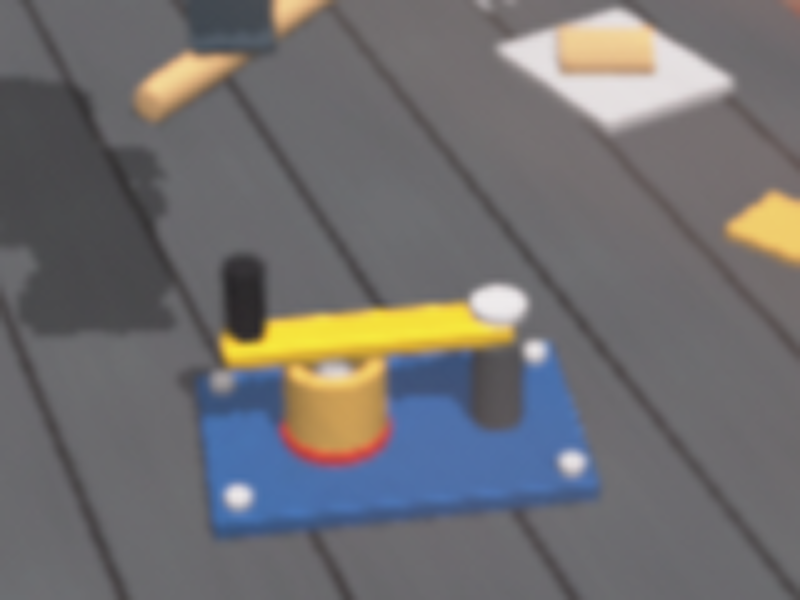

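The keeper arm lies over the collar, parallel to the plate's long edge, with the knob at (245,300). The gripper is clear.

```bash
python3 -c "
from rig import ctrl
print(ctrl.close_job())"
```

```text
the job is handed in; nothing more can be done
None
```

The job is handed in, with no verdict returned: the wide-holed brass collar is on the pin with the sleeve pushed to its stop (49 N), and the keeper is turned to its stop and let go at about 21 s. The arm's z reading was about 37 mm low, so the first grasp missed. I also viewed 12 pictures, over the limit of 10.

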